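# Put the shoemaker's patterns back in their racks

## Task

Tidy the two patterns that stand loose on the sandal maker's bench: stand each one upright, straight edge down and fully home, in the free slot of the rack that already holds a pattern of its own kind, roughly centred along the slot. Lower them in rather than dropping them, do not knock them over, and leave the stored patterns and everything else on the bench where they are.

Things in the scene. Friction and masses are not known exactly. Their poses are not given: they have to be found in the camera images.
- sole_pattern: plywood half-sole pattern (pale wood board with two curved humps), 160 long, 18 thick, 90 mm high at the higher hump (x = +34 mm), 78 mm at the lower (x = -44 mm), 0.15 kg. Its flat straight edge is down; origin at the centre of that bottom edge; x along its length, y through its 18 mm thickness, z up. It starts standing free on this edge on the bench.
- sole_grip (a point): good point to grip the plywood sole pattern across its thickness: at x = 5, z = 68 mm of its frame (the top there is about 79 mm high)
- strap_pattern: green plastic strap pattern (board with one round-topped tongue in the middle), 130 long, 18 thick, 40 mm high at the ends, tongue 60 wide and 95 mm high, 0.13 kg. Its flat straight edge is down; origin at the centre of that bottom edge; x along its length, y through its 18 mm thickness, z up. It starts standing free on this edge on the bench.
- strap_grip (a point): good point to grip the green strap pattern across its thickness: on its tongue at x = 0, z = 68 mm of its frame
- wood_rack: pale wooden fixed rack, 120 (x) x 125 (y) x 45 mm high; origin under its centre. Two slots along its x axis at y = +35 and -35 mm, 23 mm wide, 110 mm long, ends open, floor 10 mm above the bench, straight 14 mm walls up to 38 mm, tapering above to guiding ridges at 45 mm; solid between the slots. A plywood sole pattern is already stored in its slot at y = -35 mm.
- wood_rack_slot (a point): centre of the floor of the free slot of the wooden rack (y = +35 mm); x along the slot, y across it, z up
- grey_rack: grey painted fixed rack, 120 (x) x 125 (y) x 45 mm high; origin under its centre. Two slots along its x axis at y = +35 and -35 mm, 23 mm wide, 110 mm long, ends open, floor 10 mm above the bench, straight 14 mm walls up to 38 mm, tapering above to guiding ridges at 45 mm; solid between the slots. A green strap pattern is already stored in its slot at y = -35 mm.
- grey_rack_slot (a point): centre of the floor of the free slot of the grey rack (y = +35 mm); x along the slot, y across it, z up
- stored_sole: bystander: plywood sole pattern, same as the other, standing in the wooden rack; origin at the centre of its bottom edge
- stored_strap: bystander: green strap pattern, same as the other, standing in the grey rack; origin at the centre of its bottom edge
- glue_bottle: bystander: white glue bottle with black cap, 44 mm diameter, 130 mm high; origin under its centre
- tin: bystander: red tin, 74 mm diameter, 85 mm high; origin under its centre
- shoe_last: bystander: green plastic shoe last, about 220 long, 60 wide, 85 mm high; origin under its centre
- tape_roll: bystander: yellow roll of tape lying flat, 84 mm diameter, 40 mm high; origin under its centre
- brush: bystander: shoe brush, bristles down, 150 x 45 x 40 mm; origin under its centre, x along its length
- hammer: bystander: hammer with red handle lying along its x axis, about 250 mm long, head at +x
- awl_block: bystander, fixed: clay-coloured block 90 x 60 x 30 mm with two wooden-handled awls standing in it, 127 mm high; origin under its centre
Mind the look-alikes: they are no part of the job. What is shaped like the strap_pattern but yellow is not meant.

How it is judged (in metres and radians):
At the end, for the whole second after the job is handed in: Sole pattern in the wooden rack's free slot, strap pattern in the grey rack's: bottom edge within 6 mm of the slot floor, 30 mm of centre along and 6 mm across the slot, in line within 0.1 rad (either way round), tilt under 0.22 rad, released, at rest (x of sole_pattern in the frame of wood_rack_slot between -0.03 and 0.03 m and y of sole_pattern in the frame of wood_rack_slot between -0.006 and 0.006 m and z of sole_pattern in the frame of wood_rack_slot between -0.006 and 0.006 m and angle between each of sole_pattern, strap_pattern's own z axis and vertical below 0.22 rad and angle between the x axis of sole_pattern and the x axis of wood_rack_slot, either way round below 0.1 rad and linear speed of each of sole_pattern, strap_pattern below 0.02 m/s and contact force between each of sole_pattern, strap_pattern and the fingers below 0.05 N and x of strap_pattern in the frame of grey_rack_slot between -0.03 and 0.03 m and y of strap_pattern in the frame of grey_rack_slot between -0.006 and 0.006 m and z of strap_pattern in the frame of grey_rack_slot between -0.006 and 0.006 m and angle between the x axis of strap_pattern and the x axis of grey_rack_slot, either way round below 0.1 rad); the robot touches nothing.
It fails at once if a stored pattern is displaced by more than 20 mm (distance of any of stored_sole, stored_strap from where it was at the start of the episode above 0.02 m).
It fails at once if the glue bottle, tin, shoe last, tape roll, brush or hammer is displaced by more than 30 mm (distance of any of glue_bottle, tin, shoe_last, tape_roll, brush, hammer from where it was at the start of the episode above 0.03 m).
It fails at once if the loose sole pattern is dropped or knocked over (moves faster than 0.5 m/s while not held) (linear speed of sole_pattern above 0.5 m/s and contact force between sole_pattern and the fingers below 0.1 N).
It fails at once if the loose strap pattern is dropped or knocked over (moves faster than 0.5 m/s while not held) (linear speed of strap_pattern above 0.5 m/s and contact force between strap_pattern and the fingers below 0.1 N).
It also fails if it takes over 64 s, if anything falls off the work surface, if the arm or the gripper's body presses on something with over 40 N, if the wrist force passes 120 N, or if a joint passes its speed limit or range.

## Robot

A 6-joint arm with a two-finger parallel gripper is mounted at the origin on the work surface. World frame = base frame: x ahead of the robot, y to its left, z up, the work surface at z = 0. Lengths are in m, angles in degrees, forces in N, time in s.
With the tool pointing down it reaches from about 0.35 to 0.875 m from the base axis. Payload 15.5 kg.
Tool frame: the origin (TCP) lies midway between the tips of the shut fingers; the grasp point (between the pads) lies 19 mm behind it; z points along the fingers, y is the line along which they close (so a half turn about z gives the same grasp; the last joint's range is limited). The gripper opens to 85 mm and grips with 20 to 120 N. Pads are 22 mm wide; open, the fingers measure 114 mm over their backs; the gripper's body (76 mm by 85 mm) begins 54 mm behind the grasp point. The pads swing forward as they close: fully open they stand 13 mm farther back than shut.
Start: joints at [-78.868, 28.281, 77.091, -0, 74.628, -5.472], TCP at [0.179, -0.599, 0.2] pointing down, gripper open.
Joint ranges: [-166.48, 166.48], [-47.26, 123.95], [12.59, 153.08], [-70.14, 250.14], [6.76, 159.57], [-176.63, 176.63]. Speed limits (degrees/s): [108.29, 108.29, 147.25, 172.46, 172.46, 172.46].

## Interface

Orientations are given as a 3x3 rotation matrix whose columns are the frame's x, y, z axes.
In Python, from station import r gives the robot as it stands. The module is installed in compiled form; this text tells all that it offers.
- The arm moves only by the tool jog_arm, never from a script. Its argument "moves" is one flat list of numbers, 5 for each row, row after row: the shift along the tool's x, y, z in cm, then the turn about the tool's z in rad, then the closure, from -1 (fully open) to 1 (shut). A call has exactly 10 rows; each row is the pose to reach, as a shift and turn from the pose commanded when the call began, along the tool's axes at that moment; what a row does not reach only later rows make up. A row lasts 1/12 s, in which the tool goes at most 41.7 mm and 7.16 degrees, less where a joint would pass 70% of its speed; a pose out of reach is approached as far as the arm can. A call with a gripper value outside its range is refused whole. The fingers move at their own pace and stop on an object; "force" is the grip in N (left out, the last holds). Time passes only in rows, so rows that repeat a pose let the fingers close, or fill a call up. It gives the time, the measured TCP pose, the force, the opening and the grip force at its end, in the units of the state.
- r.read_state(): the state, without advancing time (a new reading comes with each control period).
- r.grab_frame(name): name is "scene" or "side" or "wrist"; returns the picture (400x640x3 uint8, red, green, blue); there is no depth.
- r.calibration(name): a dict with "fx", "fy", "cx", "cy" (pixels), "camera_from_world" (4x4, takes a point from world to camera coordinates). Camera axes: x right, y up, looking along -z (the intrinsics and any distortion apply to the point x, -y, -z); pixel columns grow to the right and rows downward; lengths in m; the calibration is good to about 2 mm. A picture is of the moment at which its call begins: read the wrist's pose just before it. calibration takes no time and is no camera call; for the wrist camera it gives the pose at the moment of the call.
- r.hand_in(): hands the job in; it is judged then, once.
Trained networks look in the newest picture that a camera, given by its name, has taken for a name from the list of things; names that differ only in an ending like _2 or _b are one class to them, and where a whole thing is asked for, a point or a joint stands for the part that bears it (a point fixed in the world has none). Each returns a list of dicts, best first, with "score" (0 to 1); they miss things now and then, are a little off and sometimes report something else, mostly with a low value. They report only what shows in the picture. A call takes as long as a camera call. They do not tell look-alikes from the thing itself.
- r.recognise(camera, target): "position" ([x, y, z] in m, in world coordinates, good to about 4 mm: the middle of the surface that is visible of it).
- r.regions_of(camera, target): "pixels" (400x640 bool, what is visible of it).
The state is a dict: "time_s": time; "joints": joint angles; "joint_velocities": joint speeds; "tau": joint torques, N m; "eef_pos": TCP position; "orientation": TCP orientation; "force": force on the tool from outside, world axes, zero at the start; "moment": the same for the moment, N m; "gripper_width": finger opening in m; "finger_force": force on a finger pad.
Only numpy, scipy, OpenCV 4.12 (cv2) and the standard library are available. Lean on these libraries where they do the work, as an engineer would, in place of code of your own. Each camera call takes 0.05 s, during which the arm holds its last target. There are 200 camera calls.

## Working session

There is one attempt and no reset: what is moved stays moved. The work goes in short steps, Python scripts to look and compute and a tool call to move; the robot and the scene stay as the last step left them, time stands still between calls to the robot, and variables do not carry over. Pictures are saved under pics/ and viewed, at most 10 in all, crops included, and the job is handed in when it is done.

Besides the shell and the picture viewer there is one more tool, called after ">>>" as a command line: name --argument value ..., lists and objects as JSON in quotes. jog_arm: Moves the arm, as the interface text tells. Its arguments: {"type":"object","properties":{"moves":{"type":"array","items":{"type":"number"}},"force":{"type":"number"}},"required":["moves"]}

```bash
mkdir -p pics
python3 - <<'E'
from station import r
import cv2,numpy as np
for c in ["scene","side"]:
    im=r.grab_frame(c); cv2.imwrite(f"pics/{c}0.png",im[:,:,::-1])
    k=r.calibration(c); print(c,{a:np.round(k[a],3).tolist() for a in k})
    for t in ["sole_pattern","strap_pattern","wood_rack","grey_rack"]:
        print(t,[(np.round(d["position"],3).tolist(),round(d["score"],2)) for d in r.recognise(c,t)])
s=r.read_state();print(s["time_s"],s["eef_pos"],s["orientation"])
E
```

```text
scene {'fx': 366.037, 'fy': 366.037, 'cx': 316.474, 'cy': 198.544, 'camera_from_world': [[0.613, 0.79, -0.001, -0.32], [-0.672, 0.521, 0.526, 0.325], [0.416, -0.322, 0.851, -1.163], [0.0, 0.0, 0.0, 1.0]]}
sole_pattern [([0.55, 0.102, 0.054], 0.56), ([0.557, 0.244, 0.069], 0.25)]
strap_pattern [([0.387, -0.009, 0.044], 0.84), ([0.568, -0.087, 0.044], 0.64)]
wood_rack [([0.316, 0.249, 0.038], 0.69), ([0.551, 0.241, 0.029], 0.61), ([0.732, -0.33, 0.037], 0.17)]
grey_rack [([0.537, -0.276, 0.04], 0.76)]
side {'fx': 385.687, 'fy': 385.687, 'cx': 322.282, 'cy': 196.713, 'camera_from_world': [[-0.978, -0.208, -0.009, 0.528], [0.112, -0.56, 0.821, -0.109], [-0.176, 0.802, 0.571, -1.058], [0.0, 0.0, 0.0, 1.0]]}
sole_pattern [([0.335, -0.292, 0.026], 0.74), ([0.542, 0.113, 0.045], 0.59)]
strap_pattern [([0.383, 0.021, 0.039], 0.96), ([0.547, -0.072, 0.042], 0.79)]
wood_rack [([0.534, 0.31, 0.035], 0.58)]
grey_rack [([0.52, -0.241, 0.041], 0.85)]
0.5 [ 0.17859472 -0.59891334  0.20045117] [[ 9.58300088e-01  2.85763787e-01 -1.40257296e-05]
 [ 2.85763787e-01 -9.58300085e-01  6.38093554e-05]
 [ 4.79354513e-06 -6.51565565e-05 -9.99999998e-01]]
```

View pics/scene0.png

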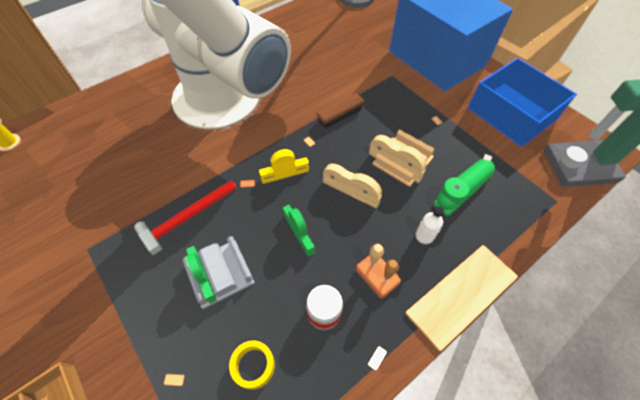

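View pics/side0.png

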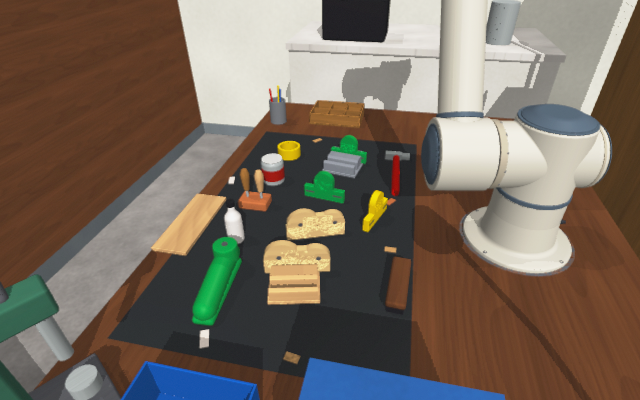

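```bash
cat > h.py <<'E'
import numpy as np,cv2
from station import r
from scipy.optimize import minimize
def ext(prof,t,y0=0): # convex xz profile -> 3d points
    p=np.array(prof,float); return np.vstack([np.c_[p[:,0],np.full(len(p),y0+s*t/2),p[:,1]] for s in(-1,1)])/1000
def circ(x,z,R): a=np.linspace(0,np.pi,15); return [(x+R*np.cos(q),z+R*np.sin(q)) for q in a]
SOLE=[ext(circ(34,44,46)+[(-12,0),(80,0)],18),ext(circ(-44,42,36)+[(-80,0),(-8,0)],18)]
STRAP=[ext([(-65,0),(65,0),(65,40),(-65,40)],18),ext(circ(0,65,30)+[(-30,0),(30,0)],18)]
def box(y0,y1,z): return ext([(-60,0),(60,0),(60,z),(-60,z)],y1-y0,(y0+y1)/2)
RACK=[box(-62.5,62.5,10),box(46.5,60.5,38),box(46.5,53,45),box(-60.5,-46.5,38),box(-53,-46.5,45),box(-23.5,23.5,38),box(16.5,23.5,45),box(-23.5,-16.5,45)]
def place(parts,x,y,w):
    R=np.array([[np.cos(w),-np.sin(w),0],[np.sin(w),np.cos(w),0],[0,0,1]]); return [p@R.T+[x,y,0] for p in parts]
def proj(k,P):
    T=np.array(k["camera_from_world"]); q=np.atleast_2d(P)@T[:3,:3].T+T[:3,3]
    return np.c_[k["cx"]+k["fx"]*q[:,0]/-q[:,2],k["cy"]-k["fy"]*q[:,1]/-q[:,2]]
def render(k,parts):
    m=np.zeros((400,640),np.uint8)
    for p in parts:
        h=cv2.convexHull(proj(k,p).astype(np.float32)); cv2.fillConvexPoly(m,np.round(h*16).astype(np.int32),255,cv2.LINE_AA,4)
    return m/255.
def fit(model,views,x0): # views: list of (calib,mask); model(p)->parts
    def c(p): 
        e=0
        for k,m in views:
            a=render(k,model(p)); e+=1-np.minimum(a,m).sum()/np.maximum(a,m).sum()
        return e/len(views)
    best=None
    for w in np.deg2rad(np.arange(-90,90,15)) if x0[2] is None else [x0[2]]:
        s=np.array([x0[0],x0[1],w]+list(x0[3:]),float)
        sim=np.vstack([s]+[s+d for d in np.diag([.02,.02,.2]+[.02]*(len(s)-3))])
        o=minimize(c,s,method="Nelder-Mead",options=dict(initial_simplex=sim,xatol=2e-4,fatol=1e-5,maxiter=300))
        if best is None or o.fun<best.fun: best=o
    return best.x,best.fun
def pix(k,u,v,z): # pixel -> world at height z
    T=np.array(k["camera_from_world"]); d=T[:3,:3].T@np.array([(u-k["cx"])/k["fx"],-(v-k["cy"])/k["fy"],-1]); o=-T[:3,:3].T@T[:3,3]
    return o+d*(z-o[2])/d[2]
E
python3 - <<'E'
from h import *
K={};M={}
for c in ["scene","side"]:
    r.grab_frame(c);K[c]=r.calibration(c)
    for t in ["sole_pattern","strap_pattern","wood_rack","grey_rack","stored_sole","stored_strap"]:
        for i,d in enumerate(r.regions_of(c,t)):
            m=d["pixels"]; ys,xs=np.nonzero(m); print(c,t,i,round(d["score"],2),m.sum(),xs.min(),xs.max(),ys.min(),ys.max()); M[f"{c}-{t}-{i}"]=m
np.savez_compressed("m.npz",**M)
E
```

```text
scene sole_pattern 0 0.64 1432 323 381 164 206
scene strap_pattern 0 0.6 620 284 313 206 255
scene strap_pattern 1 0.56 911 260 307 150 182
scene wood_rack 0 0.91 1106 374 432 131 184
scene grey_rack 0 0.97 2361 183 253 237 308
scene stored_sole 0 0.83 1123 370 424 136 180
scene stored_sole 1 0.29 2479 183 253 237 308
scene stored_strap 0 0.93 721 186 216 247 303
side sole_pattern 0 0.72 1515 286 344 209 239
side strap_pattern 0 0.66 791 305 344 171 202
side strap_pattern 1 0.59 495 363 386 190 230
side wood_rack 0 0.63 1886 268 320 264 303
side stored_sole 0 0.67 1476 264 330 240 270
side stored_strap 0 0.84 375 332 365 135 161
```

Run:
```python
from h import *
M=np.load("m.npz");K={c:r.calibration(c) for c in["scene","side"]}
im=r.grab_frame("side"); g=r.regions_of("side","grey_rack"); print(len(g))
V=lambda *ks:[(K[k[0].split('-')[0]],np.any([M[q] for q in k],axis=0).astype(float)) for k in ks]
def show(n,f): print(n,np.round(f[0],4),np.degrees(f[0][2]).round(1),round(f[1],3)); return f[0]
so=show("sole",fit(lambda p:place(SOLE,*p),V(["scene-sole_pattern-0"],["side-sole_pattern-0"]),[.55,.105,None]))
st=show("strap",fit(lambda p:place(STRAP,*p),V(["scene-strap_pattern-0"],["side-strap_pattern-0"]),[.555,-.08,None]))
def rk(PT): 
    return lambda p: place(RACK+[q+[p[3],-.035,.01] for q in PT],*p[:3])
w=show("wood",fit(rk(SOLE),V(["scene-wood_rack-0","scene-stored_sole-0"],["side-wood_rack-0","side-stored_sole-0"]),[.55,.28,0,0]))
vg=V(["scene-grey_rack-0","scene-stored_strap-0"])
if g: vg.append((K["side"],(g[0]["pixels"]|M["side-stored_strap-0"]).astype(float)))
gr=show("grey",fit(rk(STRAP),vg,[.53,-.26,0,0]))
np.savez("p.npz",so=so,st=st,w=w,gr=gr)
for c in K:
    im=r.grab_frame(c)[:,:,::-1].copy()
    for parts in (place(SOLE,*so),place(STRAP,*st),rk(SOLE)(w),rk(STRAP)(gr)):
        cs,_=cv2.findContours((render(K[c],parts)>.5).astype(np.uint8),0,1); cv2.drawContours(im,cs,-1,(255,0,255),1)
        for p in parts[2:3]: pass
    x0=slice(160,460); cv2.imwrite(f"pics/fit_{c}.png",cv2.resize(im[110:330,170:450],None,fx=2.6,fy=2.6))
```

```text
2
sole [0.5377 0.1026 0.3846] 22.0 0.078
strap [ 0.5515 -0.0794 -0.1952] -11.2 0.152
wood [ 0.5484  0.2842  0.2378 -0.007 ] 13.6 0.111
grey [ 0.5206 -0.2848 -0.159  -0.0011] -9.1 0.477
```

View pics/fit_scene.png

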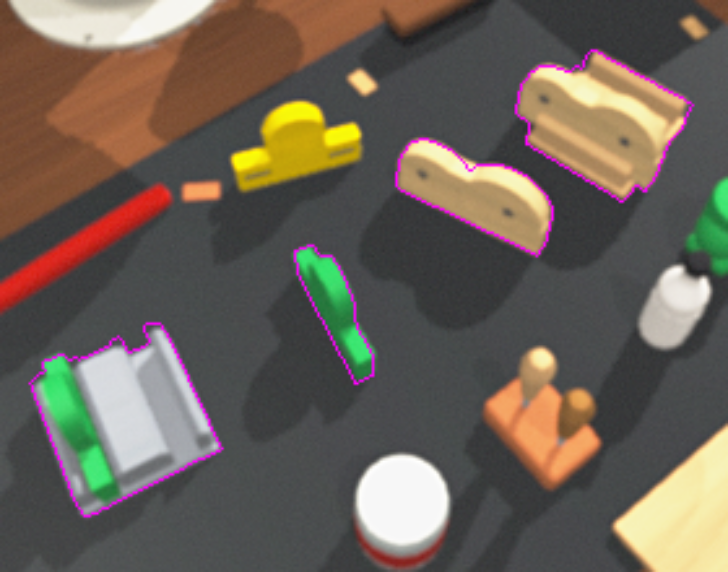

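Run:
```python
from h import *
M=np.load("m.npz");K={c:r.calibration(c) for c in["scene","side"]}
im=r.grab_frame("side"); g=r.regions_of("side","grey_rack")
for d in g:
    ys,xs=np.nonzero(d["pixels"]);print(d["score"],xs.min(),xs.max(),ys.min(),ys.max())
def rk(PT): return lambda p: place(RACK+[q+[p[3],-.035,.01] for q in PT],*p[:3])
vs=[(K["scene"],(M["scene-grey_rack-0"]|M["scene-stored_strap-0"]).astype(float))]
print(fit(rk(STRAP),vs,[.53,-.27,-.15,0]))
for d in g:
    print(fit(rk(STRAP),vs+[(K["side"],(d["pixels"]|M["side-stored_strap-0"]).astype(float))],[.53,-.27,-.15,0]))
```

```text
0.79 323 362 150 176
(array([ 0.52078014, -0.28525691, -0.15689038, -0.00121375]), np.float64(0.07898134271114832))
(array([ 0.52081112, -0.2855489 , -0.14292357, -0.00236439]), np.float64(0.11740448137541037))
```

```bash
cat >> h.py <<'E'
def go(x,y,z,yaw=None): # shift in tool axes (cm) and turn (rad) to reach a world target
    s=r.read_state(); R=np.array(s["orientation"]); d=R.T@(np.array([x,y,z])-s["eef_pos"])*100
    cur=np.arctan2(R[1,0],R[0,0]); t=0 if yaw is None else (cur-yaw+np.pi/2)%np.pi-np.pi/2
    print("t",round(s["time_s"],2),"pos",np.round(s["eef_pos"],4),"yaw",round(cur,3),"z-axis",R[:,2].round(3),"MOVE",d.round(2),round(t,3),"w",round(s["gripper_width"],4),"ff",np.round(s["finger_force"],2),"joints",np.round(s["joints"],0))
E
python3 -c "
from h import *
go(.54,-.09,.27,-.195)"
```

```text
t 1.5 pos [ 0.1786 -0.599   0.2005] yaw 0.29 z-axis [-0. -0. -1.] MOVE [ 49.18 -38.44  -6.95] 0.485 w 0.0851 ff 0.0 joints [-79.  28.  77.  -0.  75.  -5.]
```

>>> jog_arm --moves '[3,-2.4,-2,0.05,-1,6,-4.8,-4,0.1,-1,9,-7.2,-6,0.15,-1,12,-9.6,-7,0.2,-1,15,-12,-7,0.25,-1,18,-14.4,-7,0.3,-1,21,-16.8,-7,0.35,-1,24.2,-19.2,-7,0.4,-1,27.4,-21.6,-7,0.45,-1,30.6,-24,-7,0.485,-1]'

```text
time_s: 2.33
eef_pos: [0.404, -0.2798, 0.2707]
orientation: [[0.98, -0.197, 0.0], [-0.197, -0.98, -0.0], [0.001, 0.0, -1.0]]
force: [0.2, -0.9, -0.4]
gripper_width: 0.0855
finger_force: 0.0
```

```bash
python3 -c "
from h import *
go(.54,-.09,.27,-.195)"
```

```text
t 2.33 pos [ 0.404  -0.2798  0.2707] yaw -0.198 z-axis [ 0. -0. -1.] MOVE [  9.59 -21.29   0.07] -0.003 w 0.0855 ff 0.0 joints [-42.  13.  89.   0.  77.  60.]
```

>>> jog_arm --moves '[1.6,-3.5,0,0,-1,3.2,-7,0,0,-1,4.8,-10.5,0,0,-1,6.4,-14,0,0,-1,8,-17.5,0,0,-1,9.6,-21.3,0,0,-1,9.6,-21.3,0,0,-1,9.6,-21.3,0,0,-1,9.6,-21.3,0,0,-1,9.6,-21.3,0,0,-1]'

```text
time_s: 3.17
eef_pos: [0.5382, -0.092, 0.2705]
orientation: [[0.981, -0.195, -0.0], [-0.195, -0.981, -0.0], [-0.0, 0.0, -1.0]]
force: [-0.7, 1.0, 0.6]
gripper_width: 0.0852
finger_force: 0.0
```

Run:
```python
from h import *
go(.5515,-.0794,.05,-.195)
p=np.load("p.npz"); k=r.calibration("wrist"); im=r.grab_frame("wrist")
g=[(d["pixels"],d["score"]) for d in r.regions_of("wrist","strap_pattern")]
o=im[:,:,::-1].copy()
for parts,c in ((place(STRAP,*p["st"]),(255,0,255)),(place(RACK,*p["gr"][:3]),(255,255,0)),(place(SOLE,*p["so"]),(255,0,255))):
    for q in parts: cv2.polylines(o,[np.int32(cv2.convexHull(proj(k,q).astype(np.float32)))],True,c,1)
cv2.imwrite("pics/w1.png",o)
for m,s in g:
    ys,xs=np.nonzero(m);print(s,m.sum(),xs.min(),xs.max(),ys.min(),ys.max())
    print(fit(lambda q:place(STRAP,*q),[(k,m.astype(float))],list(p["st"])))
```

```text
t 3.17 pos [ 0.5382 -0.092   0.2705] yaw -0.196 z-axis [-0. -0. -1.] MOVE [ 1.06 -1.5  22.05] -0.001 w 0.0852 ff 0.0 joints [-16.  18.  82.  -0.  79.  85.]
0.96 1870 291 312 101 210
(array([ 0.54693497, -0.07700724, -0.16134633]), np.float64(0.13296834434069682))
0.56 3642 221 320 271 326
(array([ 0.55148335, -0.0793908 , -0.19515363]), np.float64(1.0))
0.49 8469 417 539 94 195
(array([ 0.55148335, -0.0793908 , -0.19515363]), np.float64(1.0))
```

View pics/w1.png

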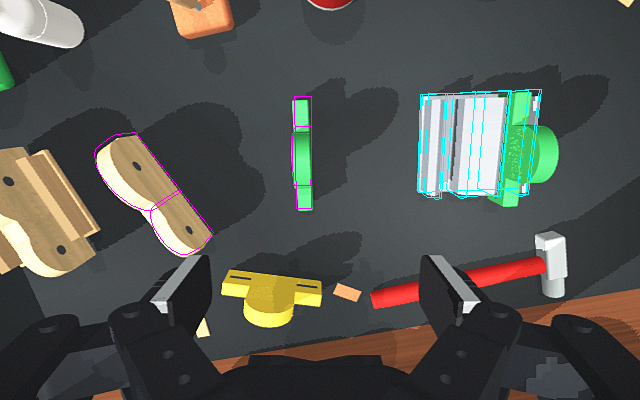

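Run:
```python
from h import *
M=np.load("m.npz");p=dict(np.load("p.npz"));K={c:r.calibration(c) for c in["scene","side","wrist"]}
im=r.grab_frame("wrist"); W={}
for t in ["sole_pattern","strap_pattern","grey_rack","stored_strap"]:
    for d in r.regions_of("wrist",t):
        m=d["pixels"];ys,xs=np.nonzero(m);print(t,round(d["score"],2),m.sum(),xs.min(),xs.max(),ys.min(),ys.max()); W.setdefault(t,[]).append(m)
V=lambda ws,*ks:[(K["wrist"],np.any(ws,axis=0).astype(float))]*2+[(K[k[0].split('-')[0]],np.any([M[q] for q in k],axis=0).astype(float)) for k in ks]
def rk(PT): return lambda p: place(RACK+[q+[p[3],-.035,.01] for q in PT],*p[:3])
for n,f in (("st",fit(lambda q:place(STRAP,*q),V([W["strap_pattern"][0]],["scene-strap_pattern-0"],["side-strap_pattern-0"]),list(p["st"]))),
 ("so",fit(lambda q:place(SOLE,*q),V([W["sole_pattern"][0]],["scene-sole_pattern-0"],["side-sole_pattern-0"]),list(p["so"]))),
 ("gr",fit(rk(STRAP),V([W["grey_rack"][0],W["stored_strap"][0]],["scene-grey_rack-0","scene-stored_strap-0"]),list(p["gr"]))),
 ("gr wrist",fit(rk(STRAP),V([W["grey_rack"][0],W["stored_strap"][0]]),list(p["gr"])))):
    print(n,np.round(f[0],4),round(f[1],3))
    if n in p:p[n]=f[0]
np.savez("p.npz",**p)
o=im[:,:,::-1].copy();k=K["wrist"]
for parts,c in ((place(STRAP,*p["st"]),(255,0,255)),(rk(STRAP)(p["gr"]),(0,0,255)),(place(SOLE,*p["so"]),(255,0,255))):
    for q in parts: cv2.polylines(o,[np.int32(cv2.convexHull(proj(k,q).astype(np.float32)))],True,c,1)
cv2.imwrite("pics/w2.png",cv2.resize(o[70:280,270:570],None,fx=2.6,fy=2.6,interpolation=cv2.INTER_CUBIC))
```

```text
sole_pattern 0.63 6448 95 210 135 256
strap_pattern 0.78 1914 291 312 99 210
strap_pattern 0.73 3676 221 320 270 326
grey_rack 0.74 8651 416 539 94 195
grey_rack 0.44 4447 488 557 92 206
stored_strap 0.78 4502 486 557 92 206
stored_strap 0.73 3703 0 98 150 273
st [ 0.5497 -0.0778 -0.1636] 0.141
so [0.5359 0.1035 0.3751] 0.07
gr [ 0.5203 -0.2838 -0.1559 -0.0053] 0.066
gr wrist [ 0.5191 -0.2827 -0.163  -0.004 ] 0.051
```

View pics/w2.png

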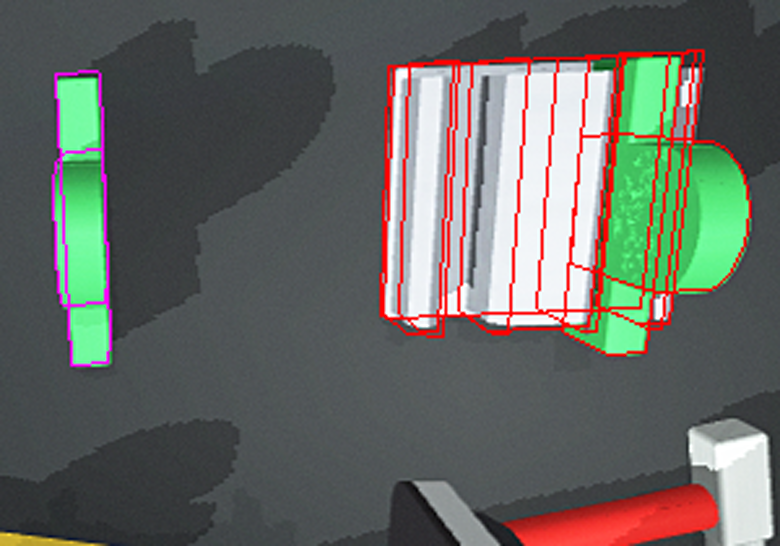

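```bash
python3 -c "
from h import *
go(.549,-.0775,.051,-.165)"
```

```text
t 3.52 pos [ 0.5386 -0.0916  0.2706] yaw -0.196 z-axis [ 0. -0. -1.] MOVE [ 0.74 -1.59 21.96] -0.031 w 0.085 ff 0.0 joints [-16.  18.  82.  -0.  79.  85.]
```

>>> jog_arm --moves '[0.4,-0.8,2,-0.02,-1,0.7,-1.6,5,-0.03,-1,0.7,-1.6,8,-0.03,-1,0.7,-1.6,11,-0.03,-1,0.7,-1.6,14,-0.03,-1,0.7,-1.6,16.5,-0.03,-1,0.7,-1.6,19,-0.03,-0.8,0.7,-1.6,20.5,-0.03,-0.6,0.7,-1.6,21.7,-0.03,-0.4,0.7,-1.6,22,-0.03,-0.2]' --force 30

```text
time_s: 4.35
eef_pos: [0.5477, -0.0768, 0.0486]
orientation: [[0.986, -0.165, -0.003], [-0.165, -0.986, 0.001], [-0.003, -0.0, -1.0]]
force: [-0.4, 0.1, -0.7]
gripper_width: 0.0515
finger_force: 0.0
```

Run:
```python
from h import *
go(.549,-.0775,.051,-.165)
im=r.grab_frame("wrist"); cv2.imwrite("pics/w3.png",im[:,:,::-1])
```

```text
t 4.35 pos [ 0.5477 -0.0768  0.0486] yaw -0.166 z-axis [-0.003  0.001 -1.   ] MOVE [ 0.14  0.05 -0.24] -0.001 w 0.0515 ff 0.0 joints [-14.  34.  96.   0.  50.  85.]
```

View pics/w3.png

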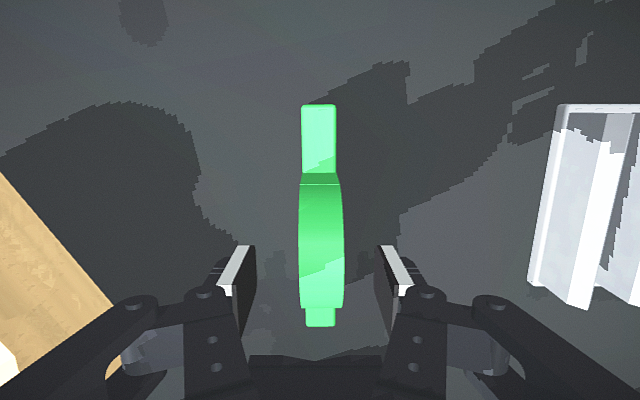

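The strap sits centred and parallel between the fingers: its tongue spans columns 300–343 and the finger tips are at about 245 and 390. Closing.

>>> jog_arm --moves '[0,0,0,0,0,0,0,0,0,0.2,0,0,0,0,0.35,0,0,0,0,0.5,0,0,0,0,0.65,0,0,0,0,0.8,0,0,0,0,1,0,0,0,0,1,0,0,0,0,1,0,0,0,0,1]' --force 35

```text
time_s: 5.23
eef_pos: [0.5492, -0.0771, 0.0513]
orientation: [[0.986, -0.164, 0.001], [-0.164, -0.986, -0.001], [0.001, 0.0, -1.0]]
force: [-0.9, -0.7, 7.8]
gripper_width: 0.0173
finger_force: 34.3
```

Run:
```python
from h import *
p=np.load("p.npz");x,y,w=p["gr"][:3]; s=(x-.035*np.sin(w),y+.035*np.cos(w)); print(s,w)
go(s[0],s[1],.19,w)
x,y,w=p["w"][:3];print(x-.035*np.sin(w),y+.035*np.cos(w),w)
```

```text
(np.float64(0.5257025846765337), np.float64(-0.24918146418561798)) -0.1558538236819702
t 5.23 pos [ 0.5492 -0.0771  0.0513] yaw -0.165 z-axis [ 0.001 -0.001 -1.   ] MOVE [  0.53  17.36 -13.86] -0.009 w 0.0173 ff 34.3 joints [-14.  34.  96.  -0.  50.  85.]
0.5401093115310165 0.3182494781129318 0.2378100631868048
```

>>> jog_arm --moves '[0,0,-1,0,1,0,0,-3,0,1,0,0,-6,0,1,0,0,-9,0,1,0,0.5,-12,0,1,0,2.5,-14,0,1,0,5.5,-14,0,1,0,8,-14,0,1,0,9.5,-14,0,1,0,10,-14,0,1]'

```text
time_s: 6.07
eef_pos: [0.5318, -0.1776, 0.1914]
orientation: [[0.986, -0.166, 0.001], [-0.166, -0.986, -0.001], [0.001, 0.001, -1.0]]
force: [-0.0, -0.3, -2.3]
gripper_width: 0.017
finger_force: 34.9
```

Run:
```python
from h import *
p=dict(np.load("p.npz"));x,y,w=p["gr"][:3]; k=r.calibration("wrist")
def rk(PT): return lambda p: place(RACK+[q+[p[3],-.035,.01] for q in PT],*p[:3])
im=r.grab_frame("wrist");a=r.regions_of("wrist","grey_rack");b=r.regions_of("wrist","stored_strap")
for d in a+b: ys,xs=np.nonzero(d["pixels"]);print(round(d["score"],2),d["pixels"].sum(),xs.min(),xs.max(),ys.min(),ys.max())
go(x-.035*np.sin(w),y+.035*np.cos(w),.19,w)
o=im[:,:,::-1].copy()
for q in rk(STRAP)(p["gr"]): cv2.polylines(o,[np.int32(cv2.convexHull(proj(k,q).astype(np.float32)))],True,(0,0,255),1)
cv2.imwrite("pics/w4.png",o)
```

```text
0.66 11882 356 499 105 227
0.72 5935 441 513 106 243
t 6.22 pos [ 0.5322 -0.1752  0.1909] yaw -0.166 z-axis [ 0.  0. -1.] MOVE [0.59 7.41 0.08] -0.01 w 0.0166 ff 34.91 joints [-24.  24.  87.   0.  69.  75.]
```

View pics/w4.png

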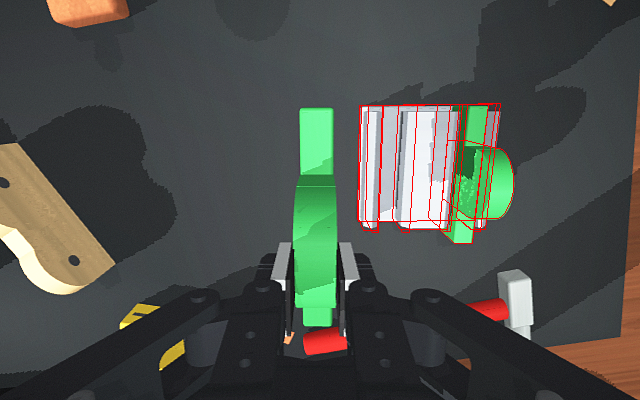

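>>> jog_arm --moves '[0.1,1,0,0,1,0.2,2.5,0,-0.01,1,0.4,4,0,-0.01,1,0.5,5.5,0,-0.01,1,0.6,6.8,0,-0.01,1,0.6,7.4,0,-0.01,1,0.6,7.4,1,-0.01,1,0.6,7.4,2,-0.01,1,0.6,7.4,3,-0.01,1,0.6,7.4,3,-0.01,1]'

```text
time_s: 7.05
eef_pos: [0.5248, -0.2481, 0.1577]
orientation: [[0.988, -0.154, -0.003], [-0.154, -0.988, 0.002], [-0.004, -0.002, -1.0]]
force: [0.7, 0.6, -2.2]
gripper_width: 0.0169
finger_force: 34.9
```

Run:
```python
from h import *
p=dict(np.load("p.npz")); k=r.calibration("wrist")
go(.5257,-.2492,.1,p["gr"][2])
im=r.grab_frame("wrist");a=r.regions_of("wrist","grey_rack")
for d in a: ys,xs=np.nonzero(d["pixels"]);print(round(d["score"],2),d["pixels"].sum(),xs.min(),xs.max(),ys.min(),ys.max())
o=im[:,:,::-1].copy()
for q in place(RACK,*p["gr"][:3]): cv2.polylines(o,[np.int32(cv2.convexHull(proj(k,q).astype(np.float32)))],True,(0,0,255),1)
cv2.imwrite("pics/w5.png",cv2.resize(o[50:350,180:580],None,fx=2,fy=2))
```

```text
t 7.05 pos [ 0.5248 -0.2481  0.1577] yaw -0.155 z-axis [-0.003  0.002 -1.   ] MOVE [0.13 0.11 5.77] 0.001 w 0.0169 ff 34.87 joints [-31.  27.  86.   0.  66.  68.]
0.95 9116 287 436 110 246
```

View pics/w5.png

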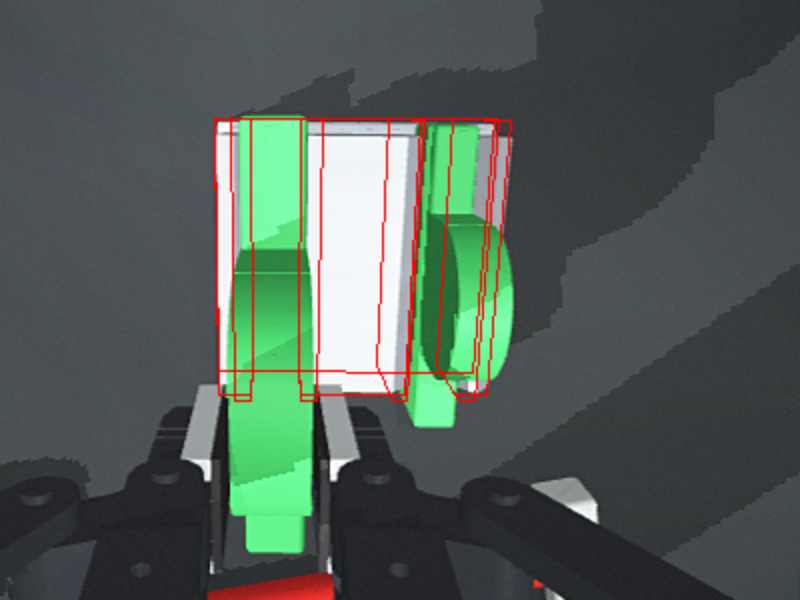

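>>> jog_arm --moves '[0,0,0,0,1,0.1,0.1,1,0,1,0.1,0.1,2,0,1,0.1,0.1,3,0,1,0.1,0.1,4,0,1,0.1,0.1,5,0,1,0.1,0.1,6,0,1,0.1,0.1,7,0,1,0.1,0.1,7.8,0,1,0.1,0.1,7.8,0,1]'

```text
time_s: 7.98
eef_pos: [0.526, -0.2501, 0.0806]
orientation: [[0.988, -0.155, -0.002], [-0.155, -0.988, 0.001], [-0.002, -0.001, -1.0]]
force: [-1.2, 0.5, -2.2]
gripper_width: 0.0171
finger_force: 34.8
```

Run:
```python
from h import *
go(.5257,-.2492,.061)
print(r.read_state()["force"],r.read_state()["moment"])
```

```text
t 7.98 pos [ 0.526  -0.2501  0.0806] yaw -0.155 z-axis [-0.002  0.001 -1.   ] MOVE [-0.04 -0.08  1.96] 0 w 0.0171 ff 34.84 joints [-31.  33.  91.   0.  57.  68.]
[-1.2357584   0.50412016 -2.15656768] [-0.0028748   0.02358144 -0.00929406]
```

>>> jog_arm --moves '[0,-0.1,0.3,0,1,0,-0.1,0.6,0,1,0,-0.1,0.9,0,1,0,-0.1,1.2,0,1,0,-0.1,1.5,0,1,0,-0.1,1.7,0,1,0,-0.1,1.9,0,1,0,-0.1,2.0,0,1,0,-0.1,2.0,0,1,0,-0.1,2.0,0,1]'

```text
time_s: 8.82
eef_pos: [0.527, -0.2496, 0.0625]
orientation: [[0.988, -0.155, 0.0], [-0.155, -0.988, 0.0], [0.0, -0.0, -1.0]]
force: [-0.1, 0.3, -1.3]
gripper_width: 0.0171
finger_force: 34.9
```

Run:
```python
from h import *
p=dict(np.load("p.npz"))
go(.5257,-.2492,.061)
print(r.read_state()["force"],r.read_state()["moment"])
for c in("scene","side"):
    r.grab_frame(c)
    for d in r.recognise(c,"strap_pattern"): print(c,np.round(d["position"],3),round(d["score"],2))
```

```text
t 8.82 pos [ 0.527  -0.2496  0.0625] yaw -0.155 z-axis [ 0.  0. -1.] MOVE [-0.14 -0.02  0.15] 0 w 0.0171 ff 34.88 joints [-31.  34.  91.   0.  54.  68.]
[-0.14407903  0.30351983 -1.2825991 ] [-0.01232968  0.00200949 -0.03249621]
scene [ 0.558 -0.256  0.071] 0.84
scene [ 0.39  -0.009  0.043] 0.79
scene [ 0.745 -0.157  0.087] 0.51
side [0.383 0.018 0.041] 0.95
side [ 0.524 -0.238  0.058] 0.88
```

>>> jog_arm --moves '[0,0,0.1,0,1,0,0,0.2,0,1,0,0,0.3,0,1,0,0,0.3,0,1,0,0,0.3,0,0.55,0,0,0.3,0,0.5,0,0,0.3,0,0.4,0,0,0.3,0,0.2,0,0,0.3,0,0,0,0,0.3,0,0]'

```text
time_s: 9.85
eef_pos: [0.527, -0.2496, 0.0593]
orientation: [[0.988, -0.155, -0.0], [-0.155, -0.988, 0.0], [-0.0, -0.0, -1.0]]
force: [-0.8, -0.2, -0.8]
gripper_width: 0.0427
finger_force: 0.0
```

Run:
```python
from h import *
print(r.read_state()["force"]); go(.5359+.005,.1035+.002,.2,.375)
```

```text
[-0.77910595 -0.17501551 -0.81490481]
t 9.85 pos [ 0.527  -0.2496  0.0593] yaw -0.155 z-axis [-0.  0. -1.] MOVE [ -4.12 -35.3  -14.06] -0.53 w 0.0427 ff 0.0 joints [-31.  35.  92.   0.  54.  68.]
```

Rise straight up before moving across.

>>> jog_arm --moves '[0,0,-1,0,0,0,0,-3,0,0,0,0,-6,0,0,0,0,-9,0,0,0,0,-12,0,0,0,0,-14,-0.05,0,0,-2,-15,-0.1,-0.2,-0.5,-5,-16,-0.2,-0.5,-1,-8.5,-16,-0.3,-0.8,-1.5,-12,-16,-0.4,-1]'

```text
time_s: 10.68
eef_pos: [0.5308, -0.1278, 0.2209]
orientation: [[0.969, 0.246, 0.002], [0.246, -0.969, -0.001], [0.002, 0.001, -1.0]]
force: [0.6, -0.3, -0.2]
gripper_width: 0.0843
finger_force: 0.0
```

Run:
```python
from h import *
p=dict(np.load("p.npz"));K={c:r.calibration(c) for c in("scene","side")}
for c in("scene","side"): im=r.grab_frame(c); cv2.imwrite(f"pics/{c}3.png",cv2.resize(im[150:330,150:350] if c=="scene" else im[100:230,250:450],None,fx=3,fy=3)[:,:,::-1])
go(.541,.1055,.2,.375)
```

```text
t 10.78 pos [ 0.5303 -0.1245  0.2205] yaw 0.253 z-axis [ 0.     0.001 -1.   ] MOVE [  6.79 -22.     2.07] -0.122 w 0.0854 ff 0.0 joints [-20.  21.  87.   0.  72.  56.]
```

View pics/side3.png

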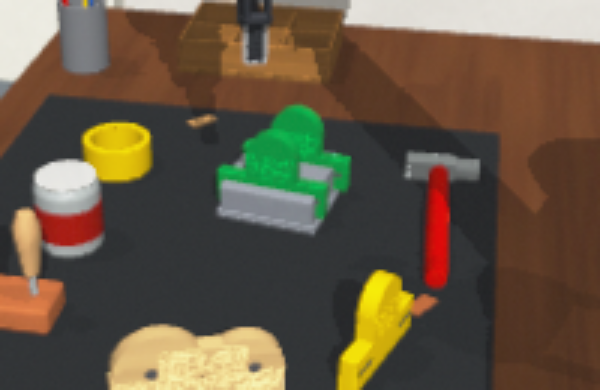

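The strap stands seated in the near slot of the grey rack (crop about 270,160). Next is the sole.

>>> jog_arm --moves '[1,-3,-0.5,-0.03,-1,2,-6,-1,-0.06,-1,3,-9,-1.5,-0.1,-1,4,-12,-2,-0.12,-1,5,-15,-3,-0.12,-1,5.7,-18,-4,-0.12,-1,6.2,-21,-4,-0.12,-1,6.4,-22.5,-4,-0.12,-1,6.4,-22.5,-4,-0.12,-1,6.4,-22.5,-4,-0.12,-1]'

```text
time_s: 11.62
eef_pos: [0.5382, 0.1054, 0.26]
orientation: [[0.934, 0.358, 0.0], [0.358, -0.934, -0.0], [0.0, 0.0, -1.0]]
force: [0.2, -0.3, -0.4]
gripper_width: 0.0855
finger_force: 0.0
```

Run:
```python
from h import *
M=np.load("m.npz");p=dict(np.load("p.npz"));K={c:r.calibration(c) for c in["scene","side","wrist"]}
im=r.grab_frame("wrist");cv2.imwrite("pics/w6.png",im[:,:,::-1]); W={}
for t in ["sole_pattern","wood_rack","stored_sole"]:
    for d in r.regions_of("wrist",t):
        m=d["pixels"];ys,xs=np.nonzero(m);print(t,round(d["score"],2),m.sum(),xs.min(),xs.max(),ys.min(),ys.max(),xs.mean().round()); W.setdefault(t,[]).append(m)
for n,P in(("so",place(SOLE,*p["so"])),("w",place(RACK,*p["w"][:3]))):
    m=render(K["wrist"],P);ys,xs=np.nonzero(m);print("pred",n,xs.min(),xs.max(),ys.min(),ys.max()); W["p"+n]=m
def rk(PT): return lambda p: place(RACK+[q+[p[3],-.035,.01] for q in PT],*p[:3])
Kw=K["wrist"]; best=lambda t,m:max(W[t],key=lambda q:(q*m).sum())
so=best("sole_pattern",W["pso"]).astype(float)
k=[(K[c],M[f"{c}-sole_pattern-0"].astype(float)) for c in("scene","side")]
print("so wrist",fit(lambda q:place(SOLE,*q),[(Kw,so)],list(p["so"])))
f=fit(lambda q:place(SOLE,*q),[(Kw,so)]*2+k,list(p["so"]));print("so",f)
go(f[0][0]+.005*np.cos(f[0][2]),f[0][1]+.005*np.sin(f[0][2]),.05,f[0][2]); p["so"]=f[0]
try:
    u=(best("wood_rack",W["pw"])|W["stored_sole"][0]).astype(float)
    k=[(K[c],(M[f"{c}-wood_rack-0"]|M[f"{c}-stored_sole-0"]).astype(float)) for c in("scene","side")]
    print("w wrist",fit(rk(SOLE),[(Kw,u)],list(p["w"])));f=fit(rk(SOLE),[(Kw,u)]*2+k,list(p["w"]));print("w",f)
except Exception as e: print(e)
np.savez("p.npz",**p)
```

```text
sole_pattern 0.59 2330 309 327 97 237 318.0
wood_rack 0.68 8983 107 232 39 159 160.0
wood_rack 0.37 2489 308 327 97 237 318.0
stored_sole 0.89 6100 165 215 29 186 188.0
stored_sole 0.44 4656 529 636 224 318 594.0
pred so 308 328 94 238
pred w 109 237 30 162
so wrist (array([0.53335601, 0.1028343 , 0.36921319]), np.float64(0.1299049265341401))
so (array([0.53594256, 0.10350234, 0.37511417]), np.float64(0.11103500311417172))
t 11.82 pos [0.5384 0.104  0.2596] yaw 0.363 z-axis [-0. -0. -1.] MOVE [ 0.25 -0.05 20.96] -0.012 w 0.0853 ff 0.0 joints [ 5. 19. 83. -0. 78. 74.]
w wrist (array([ 0.54371488,  0.28635377,  0.2392616 , -0.00588487]), np.float64(0.052888707724400685))
w (array([ 0.54610919,  0.28656387,  0.23319406, -0.00725092]), np.float64(0.08720472773282453))
```

>>> jog_arm --moves '[0.1,0,1,-0.01,-1,0.2,0,3,-0.01,-1,0.2,0,6,-0.01,-1,0.2,0,9,-0.01,-1,0.2,0,12,-0.01,-1,0.2,0,15,-0.01,-1,0.2,0,18,-0.01,-0.8,0.2,0,20,-0.01,-0.6,0.2,0,20.9,-0.01,-0.4,0.2,0,20.9,-0.01,-0.2]'

```text
time_s: 12.65
eef_pos: [0.5389, 0.1052, 0.0484]
orientation: [[0.931, 0.366, -0.004], [0.366, -0.931, -0.0], [-0.004, -0.001, -1.0]]
force: [-1.4, 0.1, -0.3]
gripper_width: 0.0515
finger_force: 0.0
```

Run:
```python
from h import *
p=dict(np.load("p.npz"));k=r.calibration("wrist");im=r.grab_frame("wrist")
for d in r.regions_of("wrist","sole_pattern"):
    m=d["pixels"];ys,xs=np.nonzero(m);print(round(d["score"],2),m.sum(),xs.min(),xs.max(),ys.min(),ys.max(),xs.mean())
    for v in range(ys.min()+5,ys.max(),20):
        q=np.nonzero(m[v])[0];print(v,q.min(),q.max(),end="; ") if len(q) else 0
print()
x,y,w=p["so"];c,s=np.cos(w),np.sin(w);go(x+.005*c,y+.005*s,.05,w)
go(.5384,.104,.05,w)
```

```text
0.64 1141 573 639 0 31 616.11393514461
5 581 639; 25 625 639; 0.61 11286 300 345 86 360 321.8719652667021
91 303 340; 111 302 343; 131 301 345; 151 300 345; 171 300 345; 191 300 344; 211 300 344; 231 301 344; 251 301 342; 271 303 339; 291 304 339; 311 303 338; 331 303 339; 351 303 339; 
t 12.75 pos [0.5406 0.1056 0.051 ] yaw 0.375 z-axis [ 0.  0. -1.] MOVE [-0.01  0.02  0.1 ] -0.001 w 0.0515 ff 0.0 joints [ 5. 33. 97.  0. 50. 73.]
t 12.75 pos [0.5406 0.1056 0.051 ] yaw 0.375 z-axis [ 0.  0. -1.] MOVE [-0.26  0.07  0.1 ] -0.001 w 0.0515 ff 0.0 joints [ 5. 33. 97.  0. 50. 73.]
```

>>> jog_arm --moves '[0,0,0,0,0,0,0,0,0,0.2,0,0,0,0,0.35,0,0,0,0,0.5,0,0,0,0,0.65,0,0,0,0,0.8,0,0,0,0,1,0,0,0,0,1,0,0,0,0,1,0,0,0,0,1]' --force 35

```text
time_s: 13.58
eef_pos: [0.5406, 0.1058, 0.0511]
orientation: [[0.931, 0.366, 0.001], [0.366, -0.931, -0.0], [0.001, 0.0, -1.0]]
force: [-1.3, -1.7, 7.7]
gripper_width: 0.0142
finger_force: 34.1
```

Run:
```python
from h import *
p=dict(np.load("p.npz"));p["w"]=np.array([.5458,.2865,.235,-.007]);np.savez("p.npz",**p)
x,y,w=p["w"][:3]; c,s=np.cos(w),np.sin(w)
print(x-.035*s+.005*c,y+.035*c+.005*s); go(x-.035*s+.005*c,y+.035*c+.005*s,.2,w)
```

```text
0.5425130672137286 0.3217022168742046
t 13.58 pos [0.5406 0.1058 0.0511] yaw 0.375 z-axis [ 0.001 -0.    -1.   ] MOVE [  8.1  -20.02 -14.89] 0.14 w 0.0142 ff 34.1 joints [ 5. 33. 97. -0. 50. 73.]
```

>>> jog_arm --moves '[0,0,0,0,1,0,0,-0.3,0,1,0,0,-0.6,0,1,0,0,-1,0,1,0,0,-1.5,0,1,0,0,-2,0,1,0,0,-2.5,0,1,0,0,-3,0,1,0,0,-3,0,1,0,0,-3,0,1]' --force 45

```text
time_s: 14.42
eef_pos: [0.5404, 0.1058, 0.0808]
orientation: [[0.931, 0.366, 0.001], [0.366, -0.931, 0.0], [0.001, 0.0, -1.0]]
force: [-1.1, 1.0, -1.6]
gripper_width: 0.0125
finger_force: 43.9
```

Run:
```python
from h import *
p=dict(np.load("p.npz"));K={c:r.calibration(c) for c in["scene","side"]};x,y,w=p["so"]
go(.5425,.3217,.2,.235)
t=.0
for c in K:
    r.grab_frame(c); 
    for d in r.regions_of(c,"sole_pattern"):
        m=d["pixels"].astype(float); 
        q=render(K[c],place(SOLE,*p["so"])); 
        if (q*m).sum()<200: continue
        f=lambda z,l: (lambda a:np.minimum(a,m).sum()/np.maximum(a,m).sum())(render(K[c],place([s+[0,0,z] for s in SOLE],x,y,w)))
        print(c,round(d["score"],2),[(z,round(f(z/1000,0),3)) for z in range(0,45,5)])
```

```text
t 14.42 pos [0.5404 0.1058 0.0808] yaw 0.375 z-axis [ 0.001  0.    -1.   ] MOVE [  8.11 -20.01 -11.92] 0.14 w 0.0125 ff 43.94 joints [ 5. 31. 95.  0. 54. 73.]
scene 0.93 [(0, np.float64(0.582)), (5, np.float64(0.641)), (10, np.float64(0.694)), (15, np.float64(0.748)), (20, np.float64(0.799)), (25, np.float64(0.832)), (30, np.float64(0.835)), (35, np.float64(0.797)), (40, np.float64(0.73))]
side 0.75 [(0, np.float64(0.486)), (5, np.float64(0.546)), (10, np.float64(0.612)), (15, np.float64(0.684)), (20, np.float64(0.756)), (25, np.float64(0.822)), (30, np.float64(0.854)), (35, np.float64(0.832)), (40, np.float64(0.766))]
```

>>> jog_arm --moves '[0,0,-1,0,1,0,0,-3,0,1,0,0,-6,0,1,0,0,-9,0,1,0.5,-0.5,-11,0.02,1,1.5,-2.5,-12,0.05,1,3,-5.5,-12,0.08,1,4,-8.5,-12,0.11,1,5,-11,-12,0.14,1,5.5,-12,-12,0.14,1]' --force 35

```text
time_s: 15.45
eef_pos: [0.5469, 0.2407, 0.2012]
orientation: [[0.973, 0.233, 0.0], [0.233, -0.973, 0.001], [0.001, -0.001, -1.0]]
force: [0.1, -0.4, -1.7]
gripper_width: 0.0123
finger_force: 43.9
```

```bash
python3 -c "
from h import *
go(.5425,.3217,.2,.235)"
```

```text
t 15.45 pos [0.5469 0.2407 0.2012] yaw 0.235 z-axis [ 0.     0.001 -1.   ] MOVE [ 1.45 -7.98  0.13] -0.0 w 0.0123 ff 43.95 joints [18. 26. 81.  0. 73. 95.]
```

>>> jog_arm --moves '[0.2,-1,0,0,1,0.5,-2.5,0,0,1,0.8,-4,0,0,1,1.1,-5.5,0,0,1,1.3,-7,0,0,1,1.4,-8,0,0,1,1.4,-8,1,0,1,1.4,-8,2,0,1,1.4,-8,3,0,1,1.4,-8,3,0,1]'

```text
time_s: 16.28
eef_pos: [0.5412, 0.3174, 0.1676]
orientation: [[0.973, 0.232, -0.004], [0.232, -0.973, -0.002], [-0.004, 0.001, -1.0]]
force: [-0.8, -0.8, -2.9]
gripper_width: 0.0121
finger_force: 43.6
```

Run:
```python
from h import *
M=np.load("m.npz");p=dict(np.load("p.npz"));r.grab_frame("wrist");k=r.calibration("wrist")
go(.5425,.3217,.17,.235); im=r.grab_frame("wrist")
for t in ["sole_pattern","wood_rack","stored_sole"]:
    for d in r.regions_of("wrist",t):
        m=d["pixels"];ys,xs=np.nonzero(m);print(t,round(d["score"],2),m.sum(),xs.min(),xs.max(),ys.min(),ys.max(),[(v,np.nonzero(m[v])[0][[0,-1]].tolist()) for v in range(ys.min()+5,ys.max(),30) if m[v].any()])
o=im[:,:,::-1].copy(); x,y,w=p["w"][:3]
Q=place(RACK,*p["w"][:3])
for q in Q: cv2.polylines(o,[np.int32(cv2.convexHull(proj(k,q).astype(np.float32)))],True,(0,0,255),1)
cv2.imwrite("pics/w7.png",o[:,100:600].repeat(1,0))
cv2.imwrite("pics/w7.png",cv2.resize(o[50:350,140:540],None,fx=2,fy=2))
```

```text
t 16.33 pos [0.5416 0.3176 0.1688] yaw 0.234 z-axis [-0.003 -0.001 -1.   ] MOVE [ 0.18 -0.38 -0.12] -0.001 w 0.0127 ff 43.68 joints [ 25.  30.  79.  -0.  71. 102.]
sole_pattern 0.75 10963 290 338 77 360 [(82, [301, 336]), (112, [293, 338]), (142, [291, 337]), (172, [291, 337]), (202, [291, 336]), (232, [292, 335]), (262, [301, 328]), (292, [300, 328]), (322, [298, 331]), (352, [297, 330])]
wood_rack 0.67 6417 282 418 116 245 [(121, [283, 378]), (151, [284, 380]), (181, [285, 377]), (211, [285, 418]), (241, [287, 375])]
stored_sole 0.77 7412 373 425 101 286 [(106, [380, 416]), (136, [381, 424]), (166, [379, 424]), (196, [378, 419]), (226, [377, 412]), (256, [373, 412])]
```

View pics/w7.png

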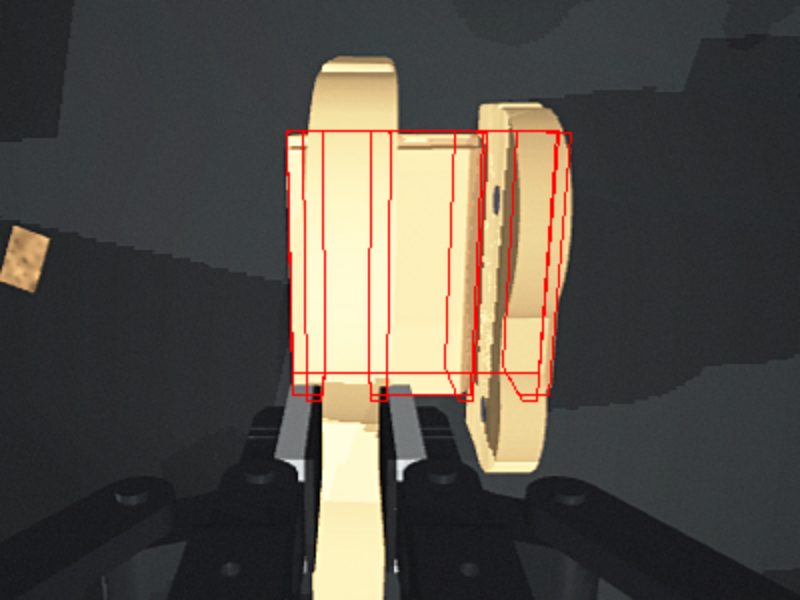

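```bash
cat > f6.py <<'E'
from h import *
from scipy.spatial.transform import Rotation as Ro
def pl(q): # x,y,yaw,z,roll,pitch about the bottom-centre origin
    R=Ro.from_euler("ZYX",[q[2],q[5],q[4]]).as_matrix(); return [s@R.T+[q[0],q[1],q[3]] for s in SOLE]
def run(x0,cams=("wrist","side","scene")):
    vs=[]
    for c in cams:
        r.grab_frame(c);k=r.calibration(c);q=render(k,pl(x0))
        b=max(r.regions_of(c,"sole_pattern"),key=lambda d:(d["pixels"]*q).sum())
        m=b["pixels"].astype(float); print(c,round(b["score"],2),m.sum(),round(np.minimum(m,q).sum()/np.maximum(m,q).sum(),3))
        if np.minimum(m,q).sum()/np.maximum(m,q).sum()>.4: vs+=[(k,m)]*(2 if c=="wrist" else 1)
    f,e=fit(pl,vs,x0); f,e=fit(pl,vs,list(f)); print(np.round(f,4),round(e,3)); return f
E
python3 - <<'E'
from f6 import *
s=r.read_state();t=s["eef_pos"];w=.235;c,n=np.cos(w),np.sin(w)
f=run([t[0]-.005*c,t[1]-.005*n,w,t[2]-.05,0,0])
p=np.load("p.npz")["w"]; c,n=np.cos(p[2]),np.sin(p[2]); S=np.array([p[0]-.035*n,p[1]+.035*c])
d=f[:2]-S; print("in slot frame x,y mm",1e3*(c*d[0]+n*d[1]),1e3*(-n*d[0]+c*d[1]),"dyaw",f[2]-p[2])
go(.5425,.3217,.17,.235)
E
```

```text
wrist 0.82 10897.0 0.701Traceback (most recent call last):
  File "<stdin>", line 3, in <module>
  File "f6.py", line 9, in run
    b=max(r.regions_of(c,"sole_pattern"),key=lambda d:(d["pixels"]*q).sum())
ValueError: max() iterable argument is empty
```

```bash
sed -i 's/^        b=max(/        g=r.regions_of(c,"sole_pattern")\n        if not g: continue\n        b=max(/; s/max(r.regions_of(c,"sole_pattern"),/max(g,/' f6.py
cat > chk.py <<'E'
from f6 import *
s=r.read_state();t=s["eef_pos"];w=.235;c,n=np.cos(w),np.sin(w)
print(t,s["force"])
f=run([t[0]-.005*c,t[1]-.005*n,w,t[2]-.05,0,0])
p=np.load("p.npz")["w"]; c,n=np.cos(p[2]),np.sin(p[2]); S=np.array([p[0]-.035*n,p[1]+.035*c])
d=f[:2]-S; print("in slot frame x,y mm",1e3*(c*d[0]+n*d[1]),1e3*(-n*d[0]+c*d[1]),"dyaw",f[2]-p[2])
d=np.array(t[:2])-S; print("tcp in slot frame x,y mm",1e3*(c*d[0]+n*d[1]),1e3*(-n*d[0]+c*d[1]))
go(.5425,.3217,.17,.235)
E
python3 chk.py
```

```text
[0.5426023  0.31867271 0.17086328] [-0.07883773  0.7168636  -2.32185071]
wrist 0.89 10961.0 0.706
side 0.72 2427.0 0.83
scene 0.76 1865.0 0.84
[ 0.545   0.3202  0.2253  0.1165 -0.0215 -0.0968] 0.1
in slot frame x,y mm 7.048005533575054 -2.0192665000584467 dyaw -0.009655916071655807
tcp in slot frame x,y mm 4.3813813492778015 -2.9670170933517417
t 17.03 pos [0.5425 0.3187 0.1705] yaw 0.235 z-axis [ 0.  0. -1.] MOVE [ 0.07 -0.29  0.05] -0.0 w 0.0126 ff 43.77 joints [ 25.  30.  79.  -0.  71. 102.]
```

>>> jog_arm --moves '[-0.2,-0.1,0,0.01,1,-0.5,-0.2,0,0.01,1,-0.5,-0.2,1,0.01,1,-0.5,-0.2,2,0.01,1,-0.5,-0.2,3,0.01,1,-0.5,-0.2,4,0.01,1,-0.5,-0.2,5,0.01,1,-0.5,-0.2,6,0.01,1,-0.5,-0.2,6.5,0.01,1,-0.5,-0.2,6.5,0.01,1]'

```text
time_s: 17.87
eef_pos: [0.5364, 0.3191, 0.1039]
orientation: [[0.975, 0.223, -0.002], [0.223, -0.975, -0.001], [-0.002, 0.0, -1.0]]
force: [0.8, 0.4, -2.8]
gripper_width: 0.0121
finger_force: 43.6
```

```bash
python3 chk.py
```

```text
[0.53642232 0.31908797 0.10387812] [ 0.75021756  0.37465871 -2.7595798 ]
wrist 0.96 10791.0 0.702
side 0.43 483.0 0.0
scene 0.94 1628.0 0.838
[ 0.5387  0.3217  0.2139  0.0495 -0.0115 -0.0791] 0.085
in slot frame x,y mm 1.2588704237328947 0.9297264830216323 dyaw -0.021114263208790313
tcp in slot frame x,y mm -1.5320449544566246 -1.124204130143964
t 18.17 pos [0.5375 0.3196 0.1061] yaw 0.225 z-axis [ 0.001  0.    -1.   ] MOVE [ 0.54 -0.09 -6.39] -0.01 w 0.0121 ff 43.76 joints [ 25.  34.  83.   0.  63. 102.]
```

>>> jog_arm --moves '[0,0,0,-0.02,1,0,0,0,-0.02,1,0,0,0.3,-0.02,1,0,0,0.6,-0.02,1,0,0,0.9,-0.02,1,0,0,1.2,-0.02,1,0,0,1.5,-0.02,1,0,0,1.8,-0.02,1,0,0,2,-0.02,1,0,0,2,-0.02,1]'

```text
time_s: 19.0
eef_pos: [0.5368, 0.3193, 0.0849]
orientation: [[0.97, 0.242, -0.001], [0.242, -0.97, -0.0], [-0.001, 0.0, -1.0]]
force: [-0.6, 0.1, -1.2]
gripper_width: 0.0126
finger_force: 43.7
```

```bash
python3 chk.py; python3 -c "
from h import *
print(r.read_state()['moment'])"
```

```text
[0.53684994 0.31930152 0.08492128] [-0.58672715  0.11389391 -1.24997907]
wrist 0.76 11060.0 0.686
side 0.68 2015.0 0.813
scene 0.79 1486.0 0.829
[ 0.5399  0.32    0.2369  0.0327 -0.0349 -0.0814] 0.11
in slot frame x,y mm 2.060680325036211 -1.0549794421914833 dyaw 0.0019453994959833798
tcp in slot frame x,y mm -1.066460419653587 -1.016093371073379
t 19.3 pos [0.5372 0.3195 0.0857] yaw 0.245 z-axis [ 0.  0. -1.] MOVE [ 0.57 -0.09 -8.43] 0.01 w 0.0126 ff 43.75 joints [ 25.  35.  84.   0.  61. 101.]
[ 0.00196076 -0.04007394 -0.04608622]
```

>>> jog_arm --moves '[0,-0.05,0.2,0,1,0,-0.05,0.4,0,1,0,-0.05,0.6,0,1,0,-0.05,0.8,0,1,0,-0.05,1.0,0,1,0,-0.05,1.2,0,1,0,-0.05,1.4,0,1,0,-0.05,1.6,0,1,0,-0.05,1.7,0,1,0,-0.05,1.7,0,1]'

```text
time_s: 20.13
eef_pos: [0.5368, 0.3198, 0.0682]
orientation: [[0.97, 0.242, -0.0], [0.242, -0.97, -0.0], [-0.0, 0.0, -1.0]]
force: [0.0, -0.9, -2.0]
gripper_width: 0.0119
finger_force: 43.8
```

```bash
python3 chk.py; python3 -c "
from h import *
print(r.read_state()['moment'])"
```

```text
[0.53682409 0.31983781 0.06818579] [ 0.01828733 -0.86540974 -2.00902017]
wrist 0.61 10773.0 0.686
side 0.7 1697.0 0.712
scene 0.86 1242.0 0.745
[ 0.5388  0.3201  0.2353  0.0138 -0.0378 -0.0794] 0.17
in slot frame x,y mm 0.9632792838686481 -0.7250592968580981 dyaw 0.00034346536548091056
tcp in slot frame x,y mm -0.966726618476444 -0.48852556003544856
t 20.43 pos [0.537  0.3199 0.0686] yaw 0.245 z-axis [ 0.  0. -1.] MOVE [  0.57  -0.04 -10.14] 0.01 w 0.0124 ff 43.8 joints [ 25.  37.  85.  -0.  59. 101.]
[0.02520935 0.02893282 0.0026273 ]
```

>>> jog_arm --moves '[0,0,0.1,0,1,0,0,0.2,0,1,0,0,0.3,0,1,0,0,0.4,0,1,0,0,0.5,0,1,0,0,0.6,0,1,0,0,0.7,0,1,0,0,0.7,0,1,0,0,0.7,0,1,0,0,0.7,0,1]'

```text
time_s: 21.27
eef_pos: [0.5372, 0.32, 0.0616]
orientation: [[0.97, 0.242, 0.0], [0.242, -0.97, 0.0], [0.001, -0.0, -1.0]]
force: [1.5, 0.4, 2.1]
gripper_width: 0.0121
finger_force: 45.3
```

```bash
python3 chk.py
```

```text
[0.53721993 0.32002218 0.06163962] [1.48014444 0.38537856 2.11836397]
wrist 0.62 10417.0 0.702
side 0.79 1657.0 0.723
[ 0.5353  0.3166  0.2343  0.0064 -0.0653 -0.0537] 0.179
in slot frame x,y mm -3.1731822421103772 -3.2384738336527845 dyaw -0.0007256774340689554
tcp in slot frame x,y mm -0.5388386369013941 -0.40138919978463994
t 21.57 pos [0.5372 0.32   0.0616] yaw 0.245 z-axis [ 0.  0. -1.] MOVE [  0.56  -0.04 -10.84] 0.01 w 0.0125 ff 45.53 joints [ 25.  37.  85.  -0.  58. 101.]
```

>>> jog_arm --moves '[0,0,0.1,0,1,0,0,0.2,0,1,0,0,0.3,0,1,0,0,0.4,0,1,0,0,0.4,0,1,0,0,0.4,0,1,0,0,0.4,0,1,0,0,0.4,0,1,0,0,0.4,0,1,0,0,0.4,0,1]'

```text
time_s: 22.4
eef_pos: [0.5381, 0.3204, 0.0604]
orientation: [[0.97, 0.242, 0.003], [0.242, -0.97, 0.001], [0.004, -0.001, -1.0]]
force: [-7.1, -4.9, 43.8]
gripper_width: 0.0128
finger_force: 62.7
```

>>> jog_arm --moves '[0,0,-0.1,0,1,0,0,-0.2,0,1,0,0,-0.25,0,1,0,0,-0.25,0,0.75,0,0,-0.25,0,0.7,0,0,-0.25,0,0.6,0,0,-0.25,0,0.5,0,0,-0.25,0,0.3,0,0,-0.25,0,0.1,0,0,-0.25,0,0]'

```text
time_s: 23.23
eef_pos: [0.5366, 0.3198, 0.0597]
orientation: [[0.97, 0.242, -0.001], [0.242, -0.97, -0.0], [-0.001, 0.0, -1.0]]
force: [-0.2, -0.3, -0.1]
gripper_width: 0.0424
finger_force: 0.0
```

```bash
python3 chk.py
```

```text
[0.53660513 0.31978797 0.05968332] [-0.16030028 -0.34727594 -0.06956966]
wrist 0.67 11014.0 0.822
side 0.87 1616.0 0.667
scene 0.68 1048.0 0.687
[ 0.532   0.3189  0.2345  0.0073  0.0196 -0.0158] 0.209
in slot frame x,y mm -5.8337983446821955 -0.2683519628272494 dyaw -0.0005082928875401738
tcp in slot frame x,y mm -1.1912690675327002 -0.48600849863231466
t 23.53 pos [0.537  0.3199 0.0599] yaw 0.245 z-axis [-0. -0. -1.] MOVE [  0.58  -0.04 -11.01] 0.01 w 0.0427 ff 0.0 joints [ 25.  37.  85.   0.  58. 101.]
```

>>> jog_arm --moves '[0,0,-0.5,0,0,0,0,-2,0,0,0,0,-4,0,0,0,0,-7,0,0,0,0,-10,0,0,0,0,-13,0,0,0,0,-16,0,0,0,0,-18,0,0,0,0,-18,0,0,0,0,-18,0,0]'

```text
time_s: 24.37
eef_pos: [0.5374, 0.3201, 0.2414]
orientation: [[0.97, 0.242, 0.002], [0.242, -0.97, 0.001], [0.002, -0.0, -1.0]]
force: [0.9, -0.2, -0.9]
gripper_width: 0.0424
finger_force: 0.0
```

Run:
```python
from h import *
from scipy.spatial.transform import Rotation as Ro
p=np.load("p.npz")
K={}
for c in("wrist","scene","side"):
    r.grab_frame(c);K[c]=r.calibration(c)
for n,MD,rk in(("sole_pattern",SOLE,p["w"]),("strap_pattern",STRAP,p["gr"])):
    c,s=np.cos(rk[2]),np.sin(rk[2]); S=np.array([rk[0]-.035*s,rk[1]+.035*c])
    def pl(q):
        R=Ro.from_euler("ZYX",[q[2],q[5],q[4]]).as_matrix(); return [a@R.T+[q[0],q[1],q[3]] for a in MD]
    x0=[S[0],S[1],rk[2],.01,0,0]; vs=[]
    for cam,k in K.items():
        q=render(k,pl(x0)); g=r.regions_of(cam,n)
        for d in g:
            m=d["pixels"].astype(float); iou=np.minimum(q,m).sum()/np.maximum(q,m).sum()
            if iou>.3: print(n,cam,round(d["score"],2),round(iou,3)); vs.append((k,m)); break
    if vs:
        f,e=fit(pl,vs,x0); d=f[:2]-S; print(n,"slot x,y mm",1e3*(c*d[0]+s*d[1]),1e3*(-s*d[0]+c*d[1]),"dyaw",f[2]-rk[2],"z",f[3],"roll,pitch",f[4:],round(e,3))
s=r.read_state();print(s["time_s"],s["eef_pos"],s["force"])
```

```text
sole_pattern wrist 0.72 0.829
sole_pattern scene 0.73 0.746
sole_pattern side 0.57 0.699
sole_pattern slot x,y mm -5.828841731245149 0.3799156464210032 dyaw -0.002535871771724707 z 0.011342234784825225 roll,pitch [0.01345772 0.00527961] 0.199
strap_pattern scene 0.64 0.78
strap_pattern side 0.61 0.539
strap_pattern slot x,y mm 2.7969162082022168 -2.762089395896496 dyaw 0.021842489424170775 z 0.009424619986254289 roll,pitch [-0.00865052  0.01471054] 0.278
24.8167 [0.53685499 0.31985213 0.23952731] [ 0.54533467 -0.4110585   0.6520356 ]
```

Both patterns measure as seated and within tolerance, and the arm is clear of everything. Handing in.

```bash
python3 -c "
from station import r
print(r.hand_in())"
```

```text
the job is handed in; nothing more can be done
None
```

I handed the job in at about 25 s. By the last camera fits, the sole pattern stands home in the wooden rack's free slot and the strap pattern in the grey rack's, both released and within tolerance, though the station gave no verdict.

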